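# Tap the wedge home in the lab riser's tenon

## Task

The plywood instrument riser on the lab bench is still loose at its near joint. Take the dark wedge out of the open carry case, stand it thin end down in the tenon's slot, flat back against the side panel, let go, and then drive it home with slow, light taps of the soft-faced mallet, not with the bare gripper, until the shelf is drawn up tight and the wedge will go no further. Never hit it hard, set the mallet down on the bench when done, and leave everything else where it is.

Things in the scene. Friction and masses are not known exactly. Their poses are not given: they have to be found in the camera images.
- panel: The riser's near side panel, plywood, fixed: 200 mm along its x, 18 mm thick along its y, top edge 118 mm above the bench. Origin on the bench under its middle; z up, +y out of the outer face (where the tenon comes through), which lies at y = +9 mm. It does not move.
- tenon_end (a point): Middle of the tenon's end face, 92 mm above the bench; axes as the panel's. The tenon is part of the plywood shelf, passes through the panel and stands out 60 mm towards the panel's +y: 64 mm wide in x, 24 mm thick, top 104 mm and underside 80 mm above the bench (the panel's top edge is 14 mm higher). It moves with the shelf.
- slot (a point): Middle of the mouth of the wedge slot in the tenon's top face, 104 mm above the bench; moves with the shelf; axes as the panel's. The slot goes right through and is 20 mm wide in x. Inner side: the panel's outer face, upright. Far wall: at the top about 17 mm from the panel when the shelf is tight, 2 to 4 mm nearer when loose, sloping 1 in 8, narrower downwards, as the wedge does.
- rail (a joint): Shelf slide: gap still to close at the shoulder, in m; 0 = drawn up tight, 0.002 to 0.004 at the start. Friction resists: the wedge goes down under 5 to 12 N. Once tight, the force rises steeply; a tap stopping at 12 to 15 N jams it well. Blows over 50 N can split the tenon. Slots are hand-cut: the thin end comes home some 55 to 87 mm below the tenon's top: feel for it.
- wedge_mid (a point): Dark wooden wedge, 120 mm long, 16 mm wide (x), 30 g; thickness 8 mm at the thin end, 23 mm at the thick end. This point is half-way up, 7.5 mm in front of its flat back, which faces -y; the sloping face is on +y; z points to the thick end. Starts upright in the case's foam, upper 84 mm free: grip it across x some 20 mm below its top. Set in the slot, it goes in 20 to 68 mm by itself and stands.
- case: Open black carry case with grey foam insert, heavy: 310 mm in x by 210 mm in y, rim 50 mm high, its lid laid open flat on its +y side (another 215 mm). Origin under the middle of the base part. The foam's top is 48 mm above the bench.
- mallet_grip (a point): Soft-faced mallet, 0.3 to 0.45 kg, parked on one round face, head axis (z) upright. Grip it here from above: middle of the handle, which runs along x, 18 mm wide (y), 26 mm high. The head axis is 45 mm towards +x; the handle ends 96 mm towards -x. Head 84 mm long, faces 38 mm across; the lower face's centre is 45 mm towards +x and 42 mm below this point. Tap at about 30 mm/s.
- vial_a_c (a point): Amber sample vial, 28 mm across, 62 mm high; middle. Bystander.
- vial_b_c (a point): Clear sample vial, the same size; middle. Bystander.
- weight_c (a point): Brass calibration weight, 36 mm across, 48 mm high; middle. Bystander.
- dial_c (a point): Small white dial instrument on a foot, 105 mm high; middle. Bystander.
- mouse_c (a point): Black computer mouse, 100 x 60 x 30 mm; middle. Bystander.
- driver_grip (a point): Blue screwdriver, 200 mm long, lying; on its handle. Bystander.
- cuvettes_c (a point): White cuvette box, 80 x 50 x 35 mm; middle. Bystander.

How it is judged:
By the outcome, as a careful person would: the job done as asked, in the order asked, and still so for the second after the job is handed in, with the robot touching nothing.
It also fails if it takes over 67 s, if anything falls off the work surface, if the arm or the gripper's body presses on something with over 40 N, if the wrist force passes 120 N, or if a joint passes its speed limit or range.

## Robot

A 6-joint arm with a two-finger parallel gripper is mounted at the origin on the work surface. World frame = base frame: x ahead of the robot, y to its left, z up, the work surface at z = 0. Lengths are in m, angles in rad, forces in N, time in s.
With the tool pointing down it reaches from about 0.3 to 0.875 m from the base axis. Payload 6.4 kg.
Tool frame: the origin (TCP) lies midway between the tips of the shut fingers; the grasp point (between the pads) lies 19 mm behind it; x points along the fingers, y is the direction in which the jaws open and shut, and the axes are right-handed (so a half turn about x gives the same grasp; the last joint's range is limited). The gripper opens to 85 mm and grips with 20 to 120 N. Pads are 22 mm wide; open, the fingers measure 114 mm over their backs; the gripper's body (76 mm by 85 mm) begins 54 mm behind the grasp point. The pads swing forward as they close: fully open they stand 13 mm farther back than shut.
Start: joints at [-1.316, 0.181, 1.607, -0, 1.354, -0.206], TCP at [0.256, -0.515, 0.231] pointing down, gripper open.
Joint ranges: [-2.99, 2.99], [-0.89, 2.07], [0.3, 2.58], [-1.14, 4.28], [0, 2.63], [-3.12, 3.12]. Speed limits (rad/s): [2.57, 2.57, 3.01, 3.14, 3.14, 3.14].

## Interface

Orientations are given as a unit quaternion [w, x, y, z].
In Python, from bench import ctrl gives the robot as it stands.
- The arm moves only by the tool step_arm, never from a script. Its argument "motion" is a list of rows, each a list of 7 numbers: the shift along the tool's x, y, z in mm, then the turn, a rotation vector about the tool's x, y, z in degrees, then the closure in counts, from 0 (fully open) to 255 (shut). In form: [[tx, ty, tz, rx, ry, rz, hand], ...]. A call has 1 to 10 rows; each row is the pose to reach, as a shift and turn from the pose commanded when the call began, along the tool's axes at that moment; what a row does not reach only later rows make up. A row lasts 1/8 s, in which the tool goes at most 62.5 mm and 10.7 degrees, less where a joint would pass 70% of its speed; a pose out of reach is approached as far as the arm can. A call with a gripper value outside its range is refused whole. The fingers move at their own pace and stop on an object; the grip force is fixed at half the most. Time passes only in rows, so rows that repeat a pose let the fingers close. It gives the time, the measured TCP pose, the force and the opening at its end, in the units of the state.
- ctrl.get_obs(): the state, without advancing time (a new reading comes with each control period).
- ctrl.camera(name): name is "scene" or "top" or "wrist"; returns (picture, depth): 384x512x3 uint8, red, green, blue; 384x512 float32, m along the optical axis (not along the pixel's ray), 0 where there is no reading.
- ctrl.camera_info(name): a dict with "fx", "fy", "cx", "cy" (pixels), "T" (4x4, takes a point from camera to world coordinates); the wrist camera has in their place "hand_eye" (4x4, takes a point from camera to tool coordinates, whose origin is the TCP and whose axes are the tool frame's). Camera axes: x right, y down, z forward; pixel columns grow to the right and rows downward; lengths in m; the calibration is good to about 2 mm. A picture is of the moment at which its call begins: read the wrist's pose just before it. camera_info takes no time and is no camera call.
- ctrl.hand_in(): hands the job in, once; it reports no verdict.
The state is a dict: "time_s": time; "q": joint angles; "dq": joint speeds; "joint_efforts": joint torques, N m; "eef_pos": TCP position; "eef_rot": TCP orientation; "wrist_force": force on the tool from outside, world axes, zero at the start; "torque": the same for the moment, N m; "opening": opening from 0.0 (shut) to 1.0 (fully open).
Only numpy, scipy, OpenCV 4.12 (cv2) and the standard library are available. Lean on these libraries where they do the work, as an engineer would, in place of code of your own. Each camera call takes 0.05 s, during which the arm holds its last target. There are 200 camera calls.

## Working session

There is one attempt and no reset: what is moved stays moved. The work goes in short steps, Python scripts to look and compute and a tool call to move; the robot and the scene stay as the last step left them, time stands still between calls to the robot, and variables do not carry over. Pictures are saved under pics/ and viewed, about 8 in all and at most 12, crops included, and the job is handed in when it is done.

Besides the shell and the picture viewer there is one more tool, called after "Call:" by a JSON object that holds its "method" and its "body". step_arm: Moves the arm, as the interface text tells. Its arguments: {"type":"object","properties":{"motion":{"type":"array","items":{"type":"array","items":{"type":"number"}}}},"required":["motion"]}

```bash
mkdir -p pics; ls; cat > h.py <<'E'
import numpy as np, cv2
from bench import ctrl
from scipy.spatial.transform import Rotation as R
def pose():
    o=ctrl.get_obs(); T=np.eye(4); w=o["eef_rot"]; T[:3,:3]=R.from_quat([w[1],w[2],w[3],w[0]]).as_matrix(); T[:3,3]=o["eef_pos"]; return T
def grab(n):
    i=ctrl.camera_info(n); T=pose()@np.array(i["hand_eye"]) if n=="wrist" else np.array(i["T"])
    im,d=ctrl.camera(n); return im,d,i,T
def cloud(d,i,T):
    v,u=np.mgrid[:d.shape[0],:d.shape[1]]
    P=np.stack([(u-i["cx"])/i["fx"]*d,(v-i["cy"])/i["fy"]*d,d],-1)@T[:3,:3].T+T[:3,3]
    P[d==0]=np.nan; return P
def ray(u,v,z,i,T):
    r=T[:3,:3]@np.array([(u-i["cx"])/i["fx"],(v-i["cy"])/i["fy"],1]); return T[:3,3]+r*(z-T[2,3])/r[2]
E
python3 - <<'E'
from h import *
o=ctrl.get_obs(); print({k:np.round(v,3) for k,v in o.items()})
for n in ["scene","top"]:
    im,d,i,T=grab(n); np.savez(n+".npz",im=im,d=d,T=T,k=[i["fx"],i["fy"],i["cx"],i["cy"]])
    print(n,np.round(T,3).tolist(),i["fx"],i["cx"],(d==0).mean())
    cv2.imwrite(f"pics/{n}.png",cv2.resize(im[:,:,::-1],(800,600)))
E
```

```text
pics
{'time_s': np.float64(0.0), 'q': array([-1.316,  0.182,  1.608,  0.   ,  1.354, -0.206]), 'dq': array([-0.   , -0.001,  0.   ,  0.   , -0.003, -0.002]), 'joint_efforts': array([-1.0000e-03, -4.4487e+01, -3.5134e+01, -0.0000e+00,  9.0000e-03,
       -0.0000e+00]), 'eef_pos': array([ 0.256, -0.514,  0.23 ]), 'eef_rot': array([-0.161, -0.688, -0.162,  0.688]), 'wrist_force': array([-0.225, -0.617,  0.173]), 'torque': array([ 0.004,  0.047, -0.061]), 'opening': np.float64(0.995)}
scene [[0.329, 0.688, -0.647, 1.191], [0.944, -0.243, 0.222, -0.088], [-0.004, -0.684, -0.73, 0.837], [0.0, 0.0, 0.0, 1.0]] 411.2790347683619 255.23834094491465 0.004007975260416667
top [[-0.016, -0.988, 0.151, 0.425], [-1.0, 0.02, 0.022, 0.131], [-0.025, -0.15, -0.988, 0.945], [0.0, 0.0, 0.0, 1.0]] 347.92249976856345 255.44641573870481 0.0040740966796875
```

View pics/scene.png

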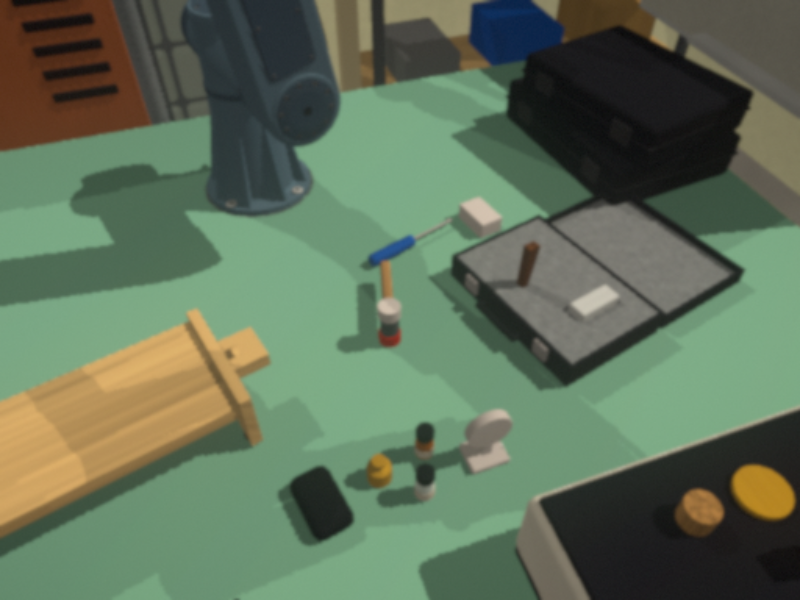

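View pics/top.png

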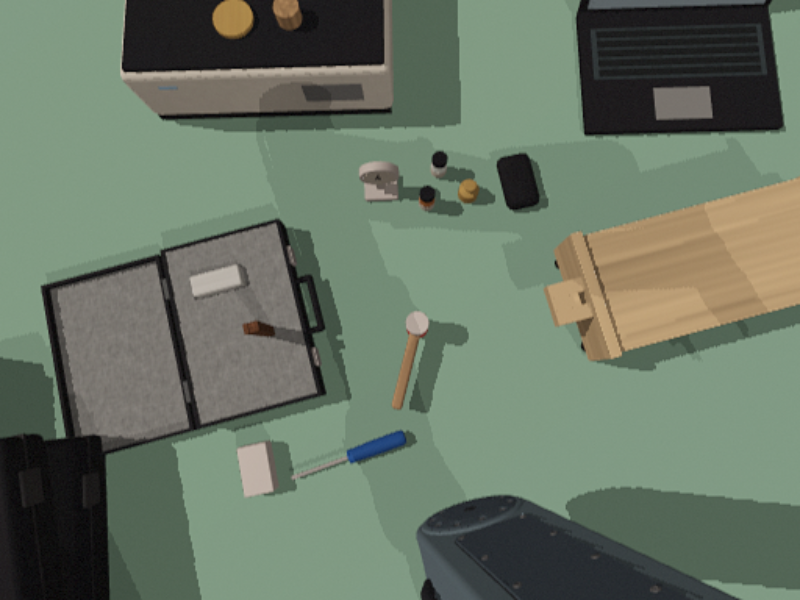

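The scene view shows the wedge upright in the case (528,265) and the tenon and slot at (240,352). The mallet is parked head up at (388,320). In the top view the wedge top is at (257,327), the tenon at (570,302), the mallet head at (417,323) and the handle end at (398,405).

```bash
cat > m.py <<'E'
from h import *
def load(n):
    z=np.load(n+".npz"); k=z["k"]; i=dict(fx=k[0],fy=k[1],cx=k[2],cy=k[3]); return z["im"],z["d"],i,z["T"]
def rect(Q,name):
    c,s,a=cv2.minAreaRect((Q[:,:2]*1000).astype(np.float32)); print(name,len(Q),"c",np.round(c,1),"size",np.round(s,1),"ang",round(a,1),"z",np.round(np.percentile(Q[:,2],[5,50,95])*1000,1))
E
python3 - <<'E'
from m import *
for n in ["top","scene"]:
    im,d,i,T=load(n); P=cloud(d,i,T); hsv=cv2.cvtColor(im,cv2.COLOR_RGB2HSV)
    x,y,z=P[...,0],P[...,1],P[...,2]
    print(n)
    bench=(abs(z)<.02)&(hsv[...,0]>50)&(hsv[...,0]<80); print("bench z",np.nanmedian(z[bench])*1000)
    S=1.5625
    def box(a,b,c,e): 
        m=np.zeros(z.shape,bool); m[int(b/S):int(e/S),int(a/S):int(c/S)]=1; return m
    if n=="top": W=box(235,310,310,350);M=box(385,300,440,415);TN=box(540,220,630,365)
    else: W=box(505,235,545,295);M=box(365,255,410,350);TN=box(180,300,280,445)
    rect(P[W&(z>.06)],"wedge>60"); rect(P[W&(z>.12)],"wedge top")
    rect(P[M&(z>.025)],"mallet"); rect(P[M&(z>.07)],"head top"); rect(P[M&(z>.03)&(z<.065)],"mallet mid")
    rect(P[TN&(z>.111)],"panel top"); rect(P[TN&(z>.098)&(z<.109)&(y>0 if 0 else z>0)],"tenonish")
im,d,i,T=load("top"); a=im[128:240,130:230]; b=im[140:235,340:440]
cv2.imwrite("pics/crop.png",np.hstack([cv2.resize(a[:,:,::-1],(400,448),interpolation=2),cv2.resize(b[:,:,::-1],(400,448),interpolation=2)]))
E
```

```text
top
bench z -0.20585492613955925
wedge>60 149 c [508.9 374.3] size [16.5 24.8] ang 14.3 z [ 66.2 124.9 133.3]
wedge top 79 c [508.9 375.3] size [16.4 23.1] ang 15.7 z [124.9 131.1 133.7]
mallet 527 c [455.6 134.9] size [ 35.6 157.5] ang 78.8 z [50.7 55.7 85.3]
head top 180 c [515.3 122.4] size [34.9 35.1] ang 89.0 z [80.4 83.6 86.2]
mallet mid 345 c [446.6 141.9] size [ 25.4 136.5] ang 70.6 z [50.2 54.4 57.3]
panel top 700 c [ 552.1 -149.8] size [199.4  19.5] ang 14.1 z [113.8 118.  120.6]
tenonish 2113 c [ 563.7 -143.8] size [126.5 213.9] ang 85.6 z [101.6 104.2 106.8]
scene
bench z -1.0055148530209168
wedge>60 224 c [510.5 377.2] size [19.8 26.1] ang 8.5 z [ 65.3 104.4 130.8]
wedge top 71 c [510.2 378.3] size [17.8 25.7] ang 14.1 z [120.7 129.1 131.9]
mallet 473 c [437.7 147.4] size [ 36.2 205.1] ang 75.1 z [31.2 55.2 84.3]
head top 170 c [519.  125.6] size [35.2 36.8] ang 10.2 z [74.2 82.5 85.5]
mallet mid 260 c [461.3 146.8] size [ 35.6 157.6] ang 69.9 z [34.5 52.4 61.5]
panel top 590 c [ 553.4 -147.4] size [201.3  18.2] ang 14.0 z [114.3 116.8 119.1]
tenonish 2167 c [ 571.4 -141.8] size [126.  208.9] ang 84.0 z [100.5 103.  105.2]
```

View pics/crop.png

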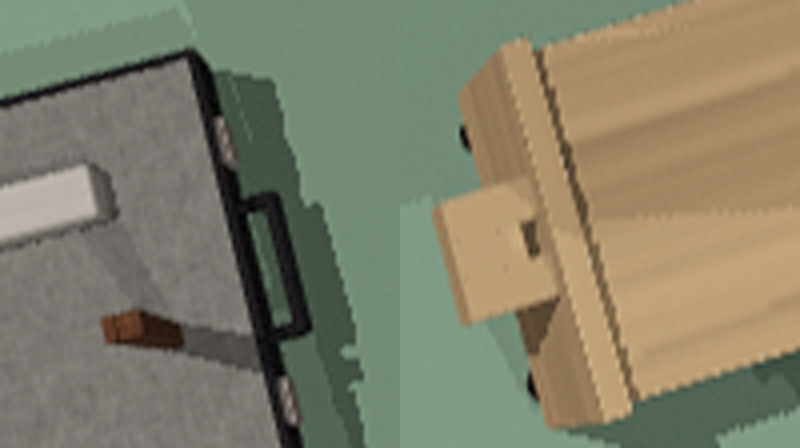

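Crops: the wedge top is at left (122,325) with its side face running right to (180,335). The slot is the dark patch at right (531,238), against the panel. Next I'll refine these positions and plan the first move.

```bash
cat >> h.py <<'E'
def plan(p,yaw,T=None,tilt=None):
    "tool down at p (mm), tool y along yaw deg (world); prints shift(mm), rotvec(deg) in tool axes"
    T=pose() if T is None else T; c,s=np.cos(np.radians(yaw)),np.sin(np.radians(yaw))
    y=np.array([c,s,0]); x=np.array([0,0,-1.]); best=None
    for sg in (1,-1):
        G=np.stack([x,sg*y,np.cross(x,sg*y)],1); r=R.from_matrix(T[:3,:3].T@G).as_rotvec(degrees=True)
        if best is None or np.linalg.norm(r)<np.linalg.norm(best): best=r
    print("shift",np.round(T[:3,:3].T@(np.array(p)-T[:3,3]*1000),1),"rot",np.round(best,1))
E
python3 - <<'E'
from m import *
T=pose(); print(np.round(T,3))
xw=np.array([np.cos(np.radians(14.3)),np.sin(np.radians(14.3))]); yw=np.array([-xw[1],xw[0]])
for n,b in [("top",(150,198,198,224)),("scene",(323,150,349,189))]:
    im,d,i,Tc=load(n); P=cloud(d,i,Tc); Q=P[b[1]:b[3],b[0]:b[2]].reshape(-1,3); Q=Q[(Q[:,2]>.055)&(Q[:,2]<.14)]
    a=Q[:,:2]@yw*1000
    for z0 in range(55,135,10):
        s=(Q[:,2]*1000>z0)&(Q[:,2]*1000<z0+10)
        if s.sum()>3: print(n,z0,s.sum(),"y min/med/max",np.round(np.percentile(a[s],[5,50,95]),1),"x",np.round(np.percentile(Q[s,:2]@xw*1000,[3,97]),1))
    hsv=cv2.cvtColor(im,cv2.COLOR_RGB2HSV)
    # handle
    m=(P[...,2]>.045)&(P[...,2]<.062)&(hsv[...,0]<20)&(hsv[...,1]>90)&(abs(P[...,0]-.44)<.075)&(abs(P[...,1]-.14)<.06)
    H=P[m]; mu=H.mean(0); w,v=np.linalg.eigh(np.cov(H[:,:2].T)); e=v[:,1]*np.sign(v[0,1]); t=(H[:,:2]-mu[:2])@e*1000
    print("handle",len(H),np.round(mu*1000,1),"dir",round(np.degrees(np.arctan2(e[1],e[0])),1),"ext",np.round([t.min(),t.max()],1))
    # tenon in panel frame
    o=np.array([.5525,-.149]); ex=np.array([np.cos(np.radians(14)),np.sin(np.radians(14))]); ey=np.array([-ex[1],ex[0]])
    px=(P[...,:2]-o)@ex*1000; py=(P[...,:2]-o)@ey*1000; z=P[...,2]*1000
    t=(z>98)&(z<110)&(py>14)&(py<80)&(abs(px)<60); print("tenon x",np.round(np.percentile(px[t],[1,99]),1),"y",np.round(np.percentile(py[t],[1,99]),1))
    t=(z>112)&(z<124)&(abs(py)<20)&(abs(px)<110); print("panel x",np.round(np.percentile(px[t],[1,99]),1),"y",np.round(np.percentile(py[t],[2,98]),1))
    g=hsv[...,2].astype(int)
    cc=[]
    for v in range(384):
        for u in range(512):
            r=ray(u,v,.104,i,Tc)[:2]-o; X,Y=r@ex*1000,r@ey*1000
            if abs(X)<25 and 7<Y<35 and g[v,u]<110: cc.append((X,Y))
    cc=np.array(cc); 
    if len(cc): print("slot dark",len(cc),np.round(cc.min(0)),np.round(cc.max(0)),np.round(cc.mean(0),1))
plan([505,372,215],14.3)
E
```

```text
[[-0.     0.445 -0.896  0.256]
 [ 0.002 -0.896 -0.445 -0.515]
 [-1.    -0.002 -0.     0.23 ]
 [ 0.     0.     0.     1.   ]]
top 55 12 y min/med/max [225.  225.8 236.7] x [577.8 592.8]
top 65 11 y min/med/max [225.3 228.6 240.9] x [578.  591.8]
top 75 10 y min/med/max [225.5 226.5 238.9] x [578.1 591.3]
top 85 11 y min/med/max [225.8 226.8 236.3] x [578.  592.8]
top 95 11 y min/med/max [226.3 227.  240.4] x [578.1 591.6]
top 105 11 y min/med/max [226.3 226.9 242.5] x [577.9 590.9]
top 115 15 y min/med/max [226.7 227.1 245.3] x [577.7 592.9]
top 125 72 y min/med/max [227.1 238.2 248.7] x [577.9 593.2]
handle 323 [438.9 144.1  54.3] dir -15.1 ext [-60.6  61.7]
tenon x [-32.3  30.6] y [14.8 63.8]
panel x [-98.5  96.5] y [-9.5  8.2]
slot dark 19 [-10.  12.] [ 6. 19.] [-1.8 16.1]
scene 55 23 y min/med/max [226.7 230.  238.6] x [580.3 596.8]
scene 65 25 y min/med/max [227.9 230.2 242.9] x [579.4 595.7]
scene 75 23 y min/med/max [229.3 230.5 242.4] x [579.  596.6]
scene 85 26 y min/med/max [227.4 231.1 244.6] x [578.4 596.2]
scene 95 28 y min/med/max [228.2 230.9 246.9] x [581.4 596.6]
scene 105 28 y min/med/max [228.1 231.8 246.7] x [580. 596.]
scene 115 29 y min/med/max [228.3 232.9 249.4] x [581.3 596.5]
scene 125 54 y min/med/max [229.6 239.8 250.6] x [579.2 595.7]
handle 106 [429.1 149.7  53.5] dir -14.9 ext [-47.5  43.3]
tenon x [-31.6  33.3] y [14.5 65.8]
panel x [-97.9 100.4] y [-7.5 10.1]
shift [  16.8 -683.1 -617.6] rot [-77.9  -0.1   0.1]
```

```bash
python3 -c "
from h import *
plan([509.5,376.5,215],14.3)"
```

```text
shift [  16.8 -685.2 -623.6] rot [-77.9  -0.1   0.1]
```

Call:
{"method": "step_arm", "body": {"motion": [[16, -685, -624, -78, 0, 0, 0], [16, -685, -624, -78, 0, 0, 0], [16, -685, -624, -78, 0, 0, 0], [16, -685, -624, -78, 0, 0, 0], [16, -685, -624, -78, 0, 0, 0], [16, -685, -624, -78, 0, 0, 0], [16, -685, -624, -78, 0, 0, 0], [16, -685, -624, -78, 0, 0, 0], [16, -685, -624, -78, 0, 0, 0], [16, -685, -624, -78, 0, 0, 0]]}}

```text
time_s: 1.35
eef_pos: [0.4273, 0.088, 0.2205]
eef_rot: [0.559, 0.433, 0.559, -0.433]
wrist_force: [1.1, -0.7, -1.3]
opening: 0.999
```

```bash
python3 -c "
from h import *
plan([509.5,376.5,215],14.3);print(pose())"
```

```text
shift [   5.5  151.4 -259. ] rot [ 0.1  0.  -0. ]
[[ 6.95811526e-04  9.68530602e-01  2.48893528e-01  4.27330102e-01]
 [-2.81843876e-04  2.48893768e-01 -9.68530749e-01  8.79964407e-02]
 [-9.99999718e-01  6.03765742e-04  4.46157572e-04  2.20540416e-01]
 [ 0.00000000e+00  0.00000000e+00  0.00000000e+00  1.00000000e+00]]
```

Call:
{"method": "step_arm", "body": {"motion": [[5, 151, -259, 0, 0, 0, 0], [5, 151, -259, 0, 0, 0, 0], [5, 151, -259, 0, 0, 0, 0], [5, 151, -259, 0, 0, 0, 0], [5, 151, -259, 0, 0, 0, 0], [5, 151, -259, 0, 0, 0, 0]]}}

```text
time_s: 2.1
eef_pos: [0.5085, 0.3771, 0.2139]
eef_rot: [0.559, 0.432, 0.56, -0.433]
wrist_force: [1.1, -1.2, 0.1]
opening: 1.001
```

```bash
cat > w.py <<'E'
from m import *
import sys
def snap(name):
    T0=pose(); im,d,i,T=grab("wrist"); np.savez(name+".npz",im=im,d=d,T=T,k=[i["fx"],i["fy"],i["cx"],i["cy"]]); cv2.imwrite(f"pics/{name}.png",im[:,:,::-1])
    print("tcp",np.round(T0[:3,3]*1000,1)); return im,d,i,T,T0
E
python3 - <<'E'
from w import *
im,d,i,T,T0=snap("w1"); P=cloud(d,i,T); print("cam",np.round(T[:3,3]*1000),(d==0).mean())
L=(P-T0[:3,3])@T0[:3,:3]*1000  # tool coords
z=P[...,2]*1000
m=(z>60)&(z<140)&(np.abs(L[...,1])<40)&(np.abs(L[...,2])<50)
for a in range(60,140,10):
    s=m&(z>=a)&(z<a+10)
    if s.sum()>5: print(a,s.sum(),"toolY",np.round(np.percentile(L[s][:,1],[3,97]),1),"toolZ",np.round(np.percentile(L[s][:,2],[3,50,97]),1))
E
```

```text
tcp [508.5 377.1 213.9]
cam [493. 442. 357.] 0.003946940104166667
60 9 toolY [-3.6  8.1] toolZ [-3.7 -3.6 -3.3]
70 7 toolY [-6.3  2.8] toolZ [-3.9 -3.9 -3.7]
80 17 toolY [-5.7  8.5] toolZ [-6.  -5.4 -5.2]
90 18 toolY [-6.3  8.2] toolZ [-7.5 -7.2 -6.9]
100 18 toolY [-6.   7.9] toolZ [-9.2 -8.8 -8.4]
110 19 toolY [-5.7  8.4] toolZ [-10.5 -10.2  -9.8]
120 26 toolY [-6.1  8.4] toolZ [-11.9 -11.5  -2.7]
130 560 toolY [-6.6  8.4] toolZ [-12.2  -1.2   9.6]
```

View pics/w1.png

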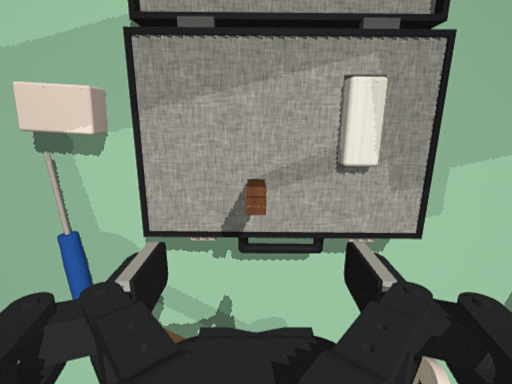

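The wrist view shows the wedge top at (256,197) between the jaws. The camera sees its sloping face on the +y side, so wedge and panel share the same yaw. The eraser block at (364,120) is clear of the fingers.

Call:
{"method": "step_arm", "body": {"motion": [[60, 1, -2, 0, 0, 0, 0], [90, 1, -2, 0, 0, 0, 0], [110, 1, -2, 0, 0, 0, 0], [119, 1, -2, 0, 0, 0, 0], [119, 1, -2, 0, 0, 0, 0], [119, 1, -2, 0, 0, 0, 255], [119, 1, -2, 0, 0, 0, 255], [119, 1, -2, 0, 0, 0, 255], [119, 1, -2, 0, 0, 0, 255], [119, 1, -2, 0, 0, 0, 255]]}}

```text
time_s: 3.4
eef_pos: [0.5098, 0.3766, 0.0969]
eef_rot: [0.559, 0.434, 0.559, -0.433]
wrist_force: [-0.1, 0.1, 2.0]
opening: 0.178
```

Call:
{"method": "step_arm", "body": {"motion": [[0, 0, 0, 0, 0, 0, 255], [-20, 0, 0, 0, 0, 0, 255], [-50, 0, 0, 0, 0, 0, 255], [-90, 0, 0, 0, 0, 0, 255], [-130, 0, 0, 0, 0, 0, 255], [-165, 0, 0, 0, 0, 0, 255], [-165, 0, 0, 0, 0, 0, 255]]}}

```text
time_s: 4.28
eef_pos: [0.5111, 0.3774, 0.2668]
eef_rot: [0.56, 0.436, 0.558, -0.431]
wrist_force: [-0.1, 0.7, -0.8]
opening: 0.182
```

```bash
python3 - <<'E'
from w import *
ex=np.array([np.cos(np.radians(14)),np.sin(np.radians(14)),0]); ey=np.array([-ex[1],ex[0],0])
# hover near slot, backed off in +y so that the wrist cam sees it: slot local (0,16+.. )
s=np.array([552.5,-149,0])+0*ex*1+ey*(9+11+25)+[0,0,285]
print(s); plan(s,14)
im,d,i,T,T0=snap("w2"); P=cloud(d,i,T); L=(P-T0[:3,3])@T0[:3,:3]*1000
m=(abs(L[...,1])<12)&(L[...,0]>-50)&(L[...,0]<110)&(L[...,2]>-30)&(L[...,2]<30)
for a in range(-50,110,12):
    q=m&(L[...,0]>=a)&(L[...,0]<a+12)
    if q.sum()>5: print(a,q.sum(),np.round(np.percentile(L[q][:,1],[3,97]),1),np.round(np.percentile(L[q][:,2],[3,50,97]),1))
E
```

```text
[ 541.6135147  -105.33669232  285.        ]
shift [-19.7 -90.5 475.1] rot [ 0.4 -0.1 -0.4]
tcp [511.1 377.4 266.8]
-50 620 [-11.5  11.4] [-12.1  -2.8   8.3]
-38 2836 [-9.6 10.2] [-13.3  -4.9   8.8]
-26 460 [-11.4  11.5] [-12.3 -10.9 -10.3]
-14 353 [-11.3  11.3] [-11.  -10.3  -8.9]
-2 156 [-6.6  8.2] [-8.9 -8.  -7. ]
10 134 [-6.6  8.3] [-7.  -6.2 -5.3]
22 106 [-6.8  8.1] [-5.3 -4.4 -3.6]
34 84 [-6.9  8.1] [-3.5 -2.7 -1.8]
46 78 [-6.9  7.6] [-1.7 -1.  -0. ]
58 57 [-6.7  8.1] [0.1 0.8 1.6]
70 54 [-6.8  8.1] [1.7 2.5 3.3]
82 19 [-6.3  7.3] [3.4 3.9 4.1]
```

Call:
{"method": "step_arm", "body": {"motion": [[-20, -10, 50, 0, 0, 0, 255], [-20, -20, 100, 0, 0, 0, 255], [-20, -30, 155, 0, 0, 0, 255], [-20, -40, 210, 0, 0, 0, 255], [-20, -50, 265, 0, 0, 0, 255], [-20, -60, 320, 0, 0, 0, 255], [-20, -70, 375, 0, 0, 0, 255], [-20, -80, 430, 0, 0, 0, 255], [-20, -85, 480, 0, 0, 0, 255], [-20, -90, 510, 0, 0, 0, 255]]}}

```text
time_s: 5.58
eef_pos: [0.5483, -0.142, 0.2799]
eef_rot: [0.557, 0.434, 0.559, -0.434]
wrist_force: [0.6, -0.3, -0.9]
opening: 0.178
```

Call:
{"method": "step_arm", "body": {"motion": [[0, 0, 20, 0, 0, 0, 255], [0, 0, 30, 0, 0, 0, 255], [0, 0, 30, 0, 0, 0, 255], [0, 0, 30, 0, 0, 0, 255]]}}

```text
time_s: 6.08
eef_pos: [0.5567, -0.1678, 0.2814]
eef_rot: [0.559, 0.433, 0.559, -0.433]
wrist_force: [-0.3, -0.2, -0.0]
opening: 0.176
```

```bash
python3 - <<'E'
from w import *
im,d,i,T,T0=snap("w3"); P=cloud(d,i,T); L=(P-T0[:3,3])@T0[:3,:3]*1000; z=P[...,2]*1000
print("axis y yaw",np.degrees(np.arctan2(T0[1,1],T0[0,1])))
rect(P[(z>112)&(z<124)&(abs(L[...,1])<105)&(abs(L[...,2]-(-20))<60)],"panel top")
def pf(name,m):
    if m.sum(): print(name,m.sum(),"ty",np.round(np.percentile(L[m][:,1],[1,50,99]),1),"tz",np.round(np.percentile(L[m][:,2],[1,50,99]),1),"z",np.round(np.percentile(z[m],[1,50,99]),1))
pf("panel",(z>112)&(z<124)&(abs(L[...,1])<25)&(abs(L[...,2]+20)<40))
t=(z>99)&(z<109)&(L[...,2]<-32); pf("tenon",t)
pf("slot",(z<95)&(z>5)&(abs(L[...,1])<15)&(L[...,2]<-30)&(L[...,2]>-65))
Q=P[t]; rect(Q,"tenon")
E
```

```text
tcp [ 556.7 -167.8  281.4]
axis y yaw 14.473334521449194
panel top 3428 c [ 552.3 -147.9] size [199.7  18.3] ang 14.0 z [116.8 118.2 119.4]
panel 840 ty [-24.5  -0.7  24.2] tz [-29.3 -20.7 -12. ] z [112.9 118.2 119.8]
tenon 3001 ty [-30.4   1.4  32.4] tz [-84.4 -60.6 -32.6] z [102.4 104.2 106. ]
slot 18 ty [-8.6  0.9 10.2] tz [-39.6 -39.4 -39.3] z [83.2 85.2 87.5]
tenon 3001 c [ 543.  -110.8] size [64. 53.] ang 13.9 z [103.  104.2 105.5]
```

View pics/w3.png

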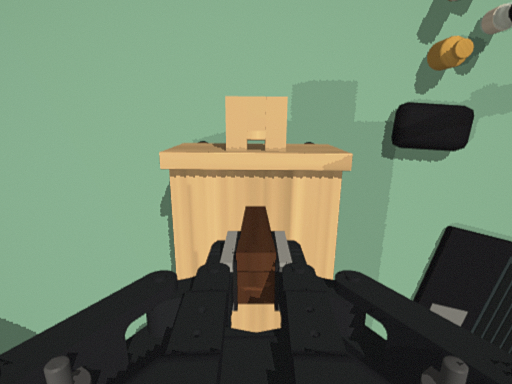

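The wrist view shows the slot at (257,143), between the tenon and the panel top (256,157). The wedge hangs from the gripper at (256,250). Its sloping face measures 1.2–1.6° steeper than it should, in the foam and in the hand, so I'll undo that lean.

Call:
{"method": "step_arm", "body": {"motion": [[0, 0, -20, 0, 1.3, 0, 255], [20, 0, -42, 0, 1.3, 0, 255], [50, 0, -42, 0, 1.3, 0, 255], [73, 0, -42, 0, 1.3, 0, 255], [73, 0, -42, 0, 1.3, 0, 255], [73, 0, -42, 0, 1.3, 0, 255]]}}

```text
time_s: 6.88
eef_pos: [0.5467, -0.1278, 0.2097]
eef_rot: [0.553, 0.438, 0.565, -0.428]
wrist_force: [-0.5, 0.2, -0.4]
opening: 0.181
```

```bash
python3 - <<'E'
from w import *
im,d,i,T,T0=snap("w4"); P=cloud(d,i,T); L=(P-T0[:3,3])@T0[:3,:3]*1000; z=P[...,2]*1000
print(np.round(T0[:3,:3],4))
m=(abs(L[...,1])<12)&(L[...,2]>-30)&(L[...,2]<30)&(z>100)
for a in range(-2,90,12):
    q=m&(L[...,0]>=a)&(L[...,0]<a+12)
    if q.sum()>5: print(a,q.sum(),np.round(np.percentile(L[q][:,1],[3,97]),1),np.round(np.percentile(L[q][:,2],[3,50,97]),1))
t=(z>100)&(z<108)&(L[...,2]<0)&(abs(L[...,1])<45); 
print("tenon ty",np.round(np.percentile(L[t][:,1],[1,99]),1),"tz",np.round(np.percentile(L[t][:,2],[1,99]),1))
t=(z>114)&(z<123)&(L[...,2]>0)&(L[...,2]<45)&(abs(L[...,1])<90)&(abs(L[...,1])>30)
if t.sum(): print("panel tz",t.sum(),np.round(np.percentile(L[t][:,2],[1,99]),1))
c=im[150:340,160:352]; cv2.imwrite("pics/w4c.png",cv2.resize(c[:,:,::-1],(606,600),interpolation=2))
E
```

```text
tcp [ 546.7 -127.8  209.7]
[[-0.0044  0.9684  0.2492]
 [ 0.0218  0.2493 -0.9682]
 [-0.9998  0.0012 -0.0222]]
-2 156 [-6.5  8.3] [-8.9 -7.9 -7.1]
10 134 [-6.8  8.2] [-7.1 -6.2 -5.3]
22 107 [-6.8  8.1] [-5.2 -4.5 -3.6]
34 84 [-6.9  8.1] [-3.5 -2.7 -1.8]
46 80 [-6.8  7.9] [-1.8 -0.9 -0.1]
58 53 [-6.7  7.8] [0.2 0.9 1.6]
70 56 [-7.1  8.1] [1.8 2.5 3.3]
82 44 [-11.3  11.4] [ 3.6 14.  21.4]
tenon ty [-30.7  32.1] tz [-41.6  -0.6]
panel tz 3009 [13.3 31.6]
```

View pics/w4c.png

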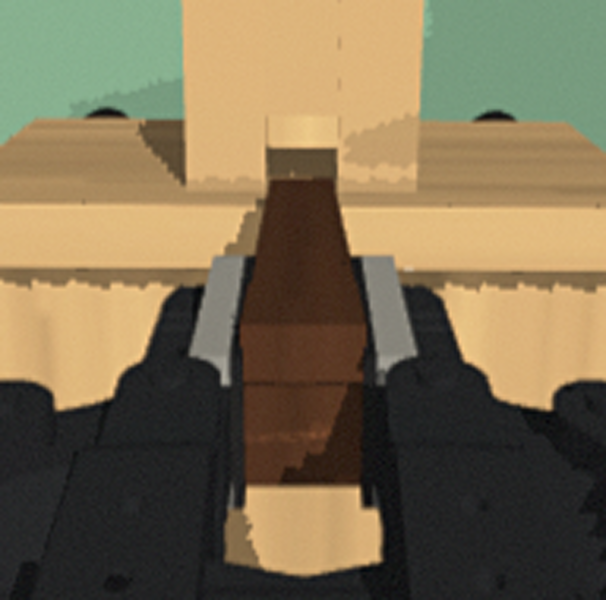

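The crop shows the thin end at (303,180) centred just over the slot mouth (302,150), with room on both sides.

Call:
{"method": "step_arm", "body": {"motion": [[0, 0, -1.5, 0, 0, 0, 255], [10, 0, -1.3, 0, 0, 0, 255], [18, 0, -1.1, 0, 0, 0, 255], [26, 0, -0.9, 0, 0, 0, 255], [33, 0, -0.8, 0, 0, 0, 255], [33, 0, -0.8, 0, 0, 0, 255]]}}

```text
time_s: 7.68
eef_pos: [0.5456, -0.127, 0.1748]
eef_rot: [0.552, 0.438, 0.565, -0.429]
wrist_force: [1.2, -0.3, -0.9]
opening: 0.182
```

Call:
{"method": "step_arm", "body": {"motion": [[3, 0, 0.3, 0, 0, 0, 255], [6, 0, 0.4, 0, 0, 0, 255], [9, 0, 0.6, 0, 0, 0, 255], [9, 0, 0.6, 0, 0, 0, 255]]}}

```text
time_s: 8.18
eef_pos: [0.5462, -0.1276, 0.1665]
eef_rot: [0.553, 0.438, 0.565, -0.429]
wrist_force: [0.6, -3.2, -1.4]
opening: 0.179
```

Call:
{"method": "step_arm", "body": {"motion": [[3, 0, 0.3, 0, 0, 0, 255], [6, 0, 0.5, 0, 0, 0, 255], [6, 0, 0.6, 0, 0, 0, 255]]}}

```text
time_s: 8.55
eef_pos: [0.5464, -0.1281, 0.1605]
eef_rot: [0.553, 0.438, 0.565, -0.429]
wrist_force: [1.9, -4.9, 0.1]
opening: 0.178
```

Call:
{"method": "step_arm", "body": {"motion": [[0, 0, 0.8, 0, 0, 0, 255], [0, 0, 1.5, 0, 0, 0, 255], [0, 0, 1.5, 0, 0, 0, 255]]}}

```text
time_s: 8.93
eef_pos: [0.5461, -0.1286, 0.1602]
eef_rot: [0.552, 0.438, 0.565, -0.428]
wrist_force: [1.7, -1.4, 0.6]
opening: 0.177
```

Call:
{"method": "step_arm", "body": {"motion": [[3, 0, 0.4, 0, 0, 0, 255], [6, 0, 0.8, 0, 0, 0, 255], [6, 0, 0.8, 0, 0, 0, 255]]}}

```text
time_s: 9.3
eef_pos: [0.5461, -0.1295, 0.1537]
eef_rot: [0.552, 0.438, 0.565, -0.429]
wrist_force: [0.0, -1.8, -1.7]
opening: 0.179
```

Call:
{"method": "step_arm", "body": {"motion": [[3, 0, 0.2, 0, 0, 0, 255], [6, 0, 0.3, 0, 0, 0, 255], [6, 0, 0.3, 0, 0, 0, 255]]}}

```text
time_s: 9.68
eef_pos: [0.547, -0.1295, 0.149]
eef_rot: [0.553, 0.439, 0.565, -0.428]
wrist_force: [-0.0, 1.1, 3.8]
opening: 0.179
```

Call:
{"method": "step_arm", "body": {"motion": [[0, 0, 0, 0, 0, 0, 100], [0, 0, 0, 0, 0, 0, 100], [0, 0, 0, 0, 0, 0, 60], [0, 0, 0, 0, 0, 0, 60], [0, 0, 0, 0, 0, 0, 60]]}}

```text
time_s: 10.3
eef_pos: [0.5466, -0.1298, 0.1484]
eef_rot: [0.552, 0.438, 0.565, -0.428]
wrist_force: [0.7, -0.7, 1.4]
opening: 0.765
```

```bash
cat > wl.py <<'E'
from w import *
def wedge(name):
    im,d,i,T,T0=snap(name); P=cloud(d,i,T); L=(P-T0[:3,3])@T0[:3,:3]*1000; z=P[...,2]*1000
    o=np.array([.5525,-.1485]); ex=np.array([np.cos(np.radians(14)),np.sin(np.radians(14))]); ey=np.array([-ex[1],ex[0]])
    px=(P[...,:2]-o)@ex*1000; py=(P[...,:2]-o)@ey*1000
    hsv=cv2.cvtColor(im,cv2.COLOR_RGB2HSV); dark=(hsv[...,0]<18)&(hsv[...,2]<125)&(hsv[...,1]>100)
    m=dark&(abs(px)<14)&(py>0)&(py<45)&(z>106)
    for a in range(105,200,10):
        q=m&(z>=a)&(z<a+10)
        if q.sum()>3: print(a,q.sum(),"px",np.round(np.percentile(px[q],[3,97]),1),"py",np.round(np.percentile(py[q],[3,50,97]),1))
    print("top z",np.round(np.percentile(z[m],[50,90,97,99]),1))
    return im,px,py,z
E
python3 - <<'E'
from wl import *
im,px,py,z=wedge("w5")
E
```

```text
tcp [ 546.6 -129.8  148.4]
105 87 px [-13.4   7.7] py [ 9.4 23.4 24.1]
115 100 px [-12.6   7.3] py [ 2.  24.6 25.2]
125 105 px [-7.4  7.5] py [25.3 26.  26.7]
135 120 px [-7.4  7.5] py [26.5 27.2 27.9]
145 145 px [-7.4  7.6] py [27.8 28.5 29.2]
155 178 px [-7.3  7.6] py [29.  29.8 30.4]
165 221 px [-7.2  7.7] py [30.3 31.  31.7]
175 2196 px [-7.1  7.7] py [10.7 23.  32.5]
185 21 px [-5.7  6.6] py [15.3 22.1 27.9]
top z [183.1 184.2 184.6 184.9]
```

The wedge stands upright (face slope 1 in 8), flat on the panel and 40 mm into the slot, with its top at z ≈ 184. Now I'll retreat and fetch the mallet.

Call:
{"method": "step_arm", "body": {"motion": [[-15, 0, -0.3, 0, 0, 0, 60], [-35, 0, -0.8, 0, 0, 0, 20], [-70, 0, -1.6, 0, -1.3, 0, 0], [-110, 0, -2.4, 0, -1.3, 0, 0], [-110, 0, -2.4, 0, -1.3, 0, 0]]}}

```text
time_s: 10.98
eef_pos: [0.5489, -0.1308, 0.2639]
eef_rot: [0.562, 0.434, 0.556, -0.433]
wrist_force: [0.2, 0.6, -0.5]
opening: 0.998
```

```bash
python3 - <<'E'
from h import *
print(np.round(ctrl.get_obs()["q"],2)); plan([473.5,135,190],75)
E
```

```text
[-0.44  0.12  1.6   0.    1.4  -0.7 ]
shift [  72.3   -7.3 -276.7] rot [-60.6   0.5  -0.2]
```

Call:
{"method": "step_arm", "body": {"motion": [[0, -2, -60, -10, 0, 0, 0], [0, -4, -120, -20, 0, 0, 0], [20, -5, -180, -30, 0, 0, 0], [50, -7, -240, -40, 0, 0, 0], [72, -7, -276, -50, 0.5, 0, 0], [72, -7, -277, -60.6, 0.5, 0, 0], [72, -7, -277, -60.6, 0.5, 0, 0], [72, -7, -277, -60.6, 0.5, 0, 0]]}}

```text
time_s: 11.98
eef_pos: [0.4713, 0.1363, 0.1868]
eef_rot: [0.699, 0.096, 0.703, -0.092]
wrist_force: [-0.1, -1.1, -0.1]
opening: 1.001
```

```bash
python3 - <<'E'
from w import *
im,d,i,T,T0=snap("w6"); P=cloud(d,i,T); L=(P-T0[:3,3])@T0[:3,:3]*1000; z=P[...,2]*1000
near=(np.hypot(L[...,1],L[...,2])<160)
Q=L[near&(z>74)&(z<92)]; c,r=cv2.minEnclosingCircle(Q[:,1:].astype(np.float32)); print("head",len(Q),np.round(c,1),round(r,1))
hsv=cv2.cvtColor(im,cv2.COLOR_RGB2HSV)
h=near&(z>48)&(z<60)&(hsv[...,0]<22)&(hsv[...,1]>80); H=L[h][:,1:]; c,s,a=cv2.minAreaRect(H.astype(np.float32)); print("handle",len(H),np.round(c,1),np.round(s,1),round(a,1),np.round(np.median(z[h]),1))
w,v=np.linalg.eigh(np.cov(H.T)); print("dir",v[:,1]); print("axes y",T0[:3,1],"z",T0[:3,2])
E
```

```text
tcp [471.3 136.3 186.8]
head 1371 [ 1.4 46.7] 19.0
handle 2500 [ 70.1 -31. ] [125.5 155.7] 89.5 54.8
dir [-0.00963091  0.99995362]
axes y [0.26280308 0.96483984 0.00431453] z [ 0.96483532 -0.26277236 -0.00659482]
```

View pics/w6.png

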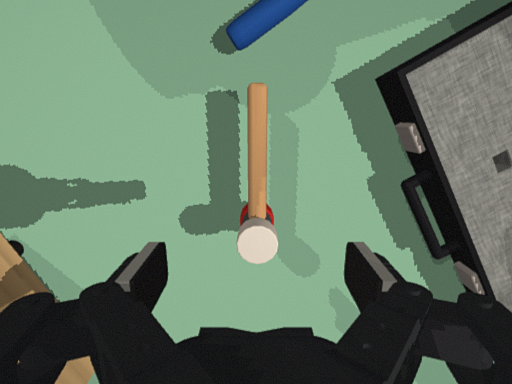

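The mallet lies straight under the hand: head at (257,243), handle running up to (257,85). The screwdriver (265,20) and the case are clear.

Call:
{"method": "step_arm", "body": {"motion": [[60, 1, 3, 0, -0.4, 0, 0], [110, 1, 3, 0, -0.4, 0, 0], [145, 1, 3, 0, -0.4, 0, 0], [160, 1, 3, 0, -0.4, 0, 0], [164, 1, 3, 0, -0.4, 0, 0], [164, 1, 3, 0, -0.4, 0, 0], [164, 1, 3, 0, -0.4, 0, 255], [164, 1, 3, 0, -0.4, 0, 255], [164, 1, 3, 0, -0.4, 0, 255], [164, 1, 3, 0, -0.4, 0, 255]]}}

```text
time_s: 13.28
eef_pos: [0.4733, 0.1377, 0.0228]
eef_rot: [0.701, 0.094, 0.701, -0.091]
wrist_force: [-0.7, -0.8, 3.8]
opening: 0.205
```

Call:
{"method": "step_arm", "body": {"motion": [[0, 0, 0, 0, 0, 0, 255], [-15, 0, 0, 0, 0, 0, 255], [-40, 0, 0, 0, 0, 0, 255], [-90, 0, 0, 0, 0, 0, 255], [-140, 0, 0, 0, 0, 0, 255], [-200, 0, 0, 0, 0, 0, 255], [-240, 0, 0, 0, 0, 0, 255], [-240, 0, 0, 0, 0, 0, 255]]}}

```text
time_s: 14.28
eef_pos: [0.4748, 0.137, 0.2665]
eef_rot: [0.704, 0.094, 0.698, -0.09]
wrist_force: [-0.3, 0.3, -3.8]
opening: 0.201
```

```bash
python3 - <<'E'
from w import *
im,d,i,T,T0=snap("w7"); P=cloud(d,i,T); L=(P-T0[:3,3])@T0[:3,:3]*1000
o=ctrl.get_obs(); print(o["wrist_force"],o["torque"],o["opening"]); print(np.round(T0[:3,:3],4))
hsv=cv2.cvtColor(im,cv2.COLOR_RGB2HSV)
# head top face: tool x approx -19-42=-61
m=(abs(L[...,1])<30)&(L[...,2]>20)&(L[...,2]<75)&(L[...,0]<-50)&(L[...,0]>-72)
Q=L[m]
if len(Q)>50:
    c,r=cv2.minEnclosingCircle(Q[:,1:].astype(np.float32)); print("head",len(Q),np.round(c,1),round(r,1))
    A=np.c_[Q[:,1:],np.ones(len(Q))]; print("plane",np.round(np.linalg.lstsq(A,Q[:,0],rcond=None)[0],4),np.median(Q[:,0]))
m=(abs(L[...,1])<12)&(L[...,2]>-110)&(L[...,2]<-15)&(L[...,0]<0)&(L[...,0]>-50); Q=L[m]; 
if len(Q)>50: print("handle top",len(Q),np.round(np.polyfit(Q[:,2],Q[:,0],1),4),"lat",np.round(np.polyfit(Q[:,2],Q[:,1],1),3),"zmin",Q[:,2].min())
# target: head axis over wedge top middle
q=np.radians(14); ey=np.array([-np.sin(q),np.cos(q),0])
w=np.array([552.5,-148.5,0])+ey*(9+11.5); print("wedge top",w)
E
```

```text
tcp [474.8 137.  266.5]
[ 0.3004452  -0.42496688 -3.96666466] [ 0.04794011  0.14525319 -0.03055489] 0.2029746483399784
[[ 0.0085  0.2585  0.966 ]
 [ 0.0046  0.966  -0.2586]
 [-1.      0.0066  0.007 ]]
handle top 10205 [-7.00000e-04 -3.16817e+01] lat [-0.002  0.284] zmin -96.10613970079973
wedge top [ 547.54060114 -128.60893761    0.        ]
```

Call:
{"method": "step_arm", "body": {"motion": [[0, -20, 8, 0, 0, 0, 255], [0, -55, 22, 0, 0, 0, 255], [0, -95, 38, 0, 0, 0, 255], [0, -135, 54, 0, 0, 0, 255], [0, -175, 70, 0, 0, 0, 255], [0, -210, 84, 0, 0, 0, 255], [10, -230, 92, 0, 0, 0, 255], [20, -238, 95, 0, -0.4, 0, 255], [25, -238, 95, 0, -0.4, 0, 255], [25, -238, 95, 0, -0.4, 0, 255]]}}

```text
time_s: 15.58
eef_pos: [0.5026, -0.1162, 0.2355]
eef_rot: [0.703, 0.093, 0.699, -0.09]
wrist_force: [0.4, 0.9, -3.0]
opening: 0.199
```

```bash
python3 - <<'E'
from w import *
T0=pose(); print(np.round(T0,4)); o=ctrl.get_obs(); print(o["wrist_force"],o["torque"],o["opening"])
h=T0[:3,3]*1000+T0[:3,:3]@[23.3,0,44]; print("face centre",h, "target 547.5 -128.6")
im,d,i,T=grab("scene"); P=cloud(d,i,T)
c=im[150:300,90:240]; cv2.imwrite("pics/s2.png",cv2.resize(c[:,:,::-1],(600,600),interpolation=2))
z=P[...,2]*1000; hsv=cv2.cvtColor(im,cv2.COLOR_RGB2HSV)
m=(np.hypot(P[...,0]-.5475,P[...,1]+.1286)<.06)&(z>200)&(z<230)&(((hsv[...,0]<8)|(hsv[...,0]>172))&(hsv[...,1]>150))
Q=P[m]*1000; print("red face",len(Q),Q.min(0),Q.max(0))
E
```

```text
[[ 0.006   0.2576  0.9662  0.5026]
 [ 0.0036  0.9662 -0.2577 -0.1162]
 [-1.      0.005   0.0048  0.2355]
 [ 0.      0.      0.      1.    ]]
[ 0.40714855  0.8820732  -2.99209851] [0.06162173 0.06402583 0.05063743] 0.19886480748742907
face centre [ 545.25229581 -127.4419443   212.40397792] target 547.5 -128.6
red face 67 [ 554.77976733 -141.77289034  216.97886531] [ 565.94622161 -110.94095078  229.96448488]
```

View pics/s2.png

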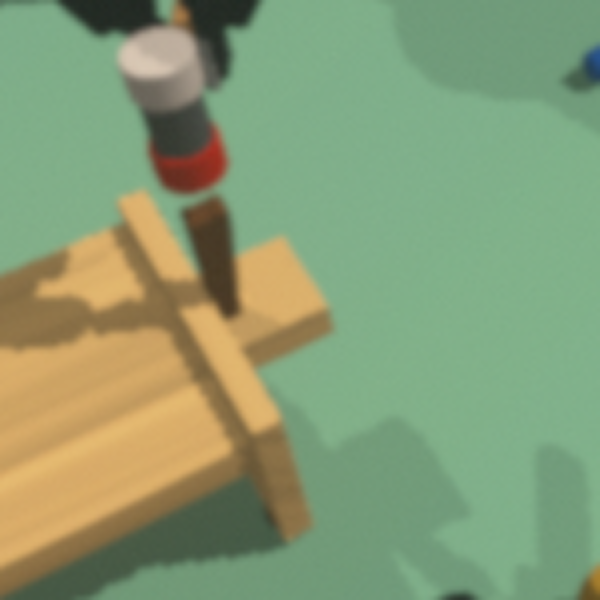

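The head is over the wedge, with the red face at (188,165) and the wedge top at (207,207) in the crop. First tap: at least 13 mm of free travel is certain, so I'll drive 10 mm.

Call:
{"method": "step_arm", "body": {"motion": [[6, -0.6, 2, 0, 0, 0, 255], [12, -0.6, 2.3, 0, 0, 0, 255], [17, -0.6, 2.3, 0, 0, 0, 255], [20.5, -0.6, 2.3, 0, 0, 0, 255], [24, -0.6, 2.3, 0, 0, 0, 255], [27.5, -0.6, 2.3, 0, 0, 0, 255], [31, -0.6, 2.3, 0, 0, 0, 255], [34, -0.6, 2.3, 0, 0, 0, 255], [34, -0.6, 2.3, 0, 0, 0, 255]]}}

```text
time_s: 16.75
eef_pos: [0.5063, -0.1187, 0.2035]
eef_rot: [0.704, 0.093, 0.698, -0.091]
wrist_force: [-0.0, 2.0, 3.1]
opening: 0.201
```

Call:
{"method": "step_arm", "body": {"motion": [[-3.5, 0, 0, 0, 0, 0, 255], [-3.5, 0, 0, 0, 0, 0, 255], [0, 0, 0, 0, 0, 0, 255], [3.5, 0, 0, 0, 0, 0, 255], [7, 0, 0, 0, 0, 0, 255], [7, 0, 0, 0, 0, 0, 255]]}}

```text
time_s: 17.5
eef_pos: [0.506, -0.1187, 0.1958]
eef_rot: [0.704, 0.093, 0.698, -0.091]
wrist_force: [-0.1, 1.7, 2.7]
opening: 0.197
```

Call:
{"method": "step_arm", "body": {"motion": [[-3.5, 0, 0, 0, 0, 0, 255], [-3.5, 0, 0, 0, 0, 0, 255], [0, 0, 0, 0, 0, 0, 255], [3.5, 0, 0, 0, 0, 0, 255], [3.5, 0, 0, 0, 0, 0, 255]]}}

```text
time_s: 18.12
eef_pos: [0.506, -0.1186, 0.1923]
eef_rot: [0.704, 0.093, 0.698, -0.091]
wrist_force: [-1.0, 0.3, 2.1]
opening: 0.2
```

Call:
{"method": "step_arm", "body": {"motion": [[-3.5, 0, 0, 0, 0, 0, 255], [-3.5, 0, 0, 0, 0, 0, 255], [0, 0, 0, 0, 0, 0, 255], [3, 0, 0, 0, 0, 0, 255], [3, 0, 0, 0, 0, 0, 255]]}}

```text
time_s: 18.75
eef_pos: [0.5061, -0.1187, 0.1894]
eef_rot: [0.704, 0.093, 0.698, -0.091]
wrist_force: [1.0, 1.3, 1.9]
opening: 0.204
```

Call:
{"method": "step_arm", "body": {"motion": [[-3.5, 0, 0, 0, 0, 0, 255], [-3.5, 0, 0, 0, 0, 0, 255], [0, 0, 0, 0, 0, 0, 255], [3.5, 0, 0, 0, 0, 0, 255], [3.5, 0, 0, 0, 0, 0, 255]]}}

```text
time_s: 19.38
eef_pos: [0.5066, -0.1186, 0.1881]
eef_rot: [0.705, 0.093, 0.698, -0.091]
wrist_force: [-5.6, 4.7, 14.7]
opening: 0.199
```

The force rose steeply to about 18 N net with only 1.3 mm of travel, so it is probably home. One more light tap to confirm.

Call:
{"method": "step_arm", "body": {"motion": [[-4, 0, 0, 0, 0, 0, 255], [-8, 0, 0, 0, 0, 0, 255], [-8, 0, 0, 0, 0, 0, 255], [-5, 0, 0, 0, 0, 0, 255], [-2, 0, 0, 0, 0, 0, 255], [-0.5, 0, 0, 0, 0, 0, 255], [-0.5, 0, 0, 0, 0, 0, 255]]}}

```text
time_s: 20.25
eef_pos: [0.5057, -0.1186, 0.1881]
eef_rot: [0.704, 0.093, 0.698, -0.091]
wrist_force: [-8.7, 3.0, 15.2]
opening: 0.2
```

Call:
{"method": "step_arm", "body": {"motion": [[-10, 0, 0, 0, 0, 0, 255], [-30, 0, 0, 0, 0, 0, 255], [-60, 0, 0, 0, 0, 0, 255], [-60, 0, 0, 0, 0, 0, 255]]}}

```text
time_s: 20.75
eef_pos: [0.5066, -0.1195, 0.2481]
eef_rot: [0.705, 0.093, 0.697, -0.092]
wrist_force: [-0.1, 0.6, -3.8]
opening: 0.203
```

```bash
python3 - <<'E'
from m import *
o=np.array([.5525,-.149]); a=np.radians(14); ex=np.array([np.cos(a),np.sin(a)]); ey=np.array([-ex[1],ex[0]])
def an(tag,im,d,i,T):
    P=cloud(d,i,T); px=(P[...,:2]-o)@ex*1000; py=(P[...,:2]-o)@ey*1000; z=P[...,2]*1000
    t=(z>98)&(z<110)&(py>35)&(py<85)&(abs(px)<28); print(tag,"tenon end py",np.round(np.percentile(py[t],[90,95,98,99.5]),1),end=" ")
    t=(z>112)&(z<124)&(abs(py)<20)&(abs(px)<90)&(abs(px)>20); print("panel py",np.round(np.percentile(py[t],[5,50,95]),1))
    w=(abs(px)<12)&(py>4)&(py<40)&(z>125)&(z<195)
    if w.sum()>20: print("  wedge top z",np.round(np.percentile(z[w],[50,80,95,99]),1),"n",w.sum(),"py",np.round(np.percentile(py[w],[3,97]),1))
for n in ("scene","top"):
    an(n+" before",*load(n)); im,d,i,T=grab(n); an(n+" after",im,d,i,T)
    np.savez(n+"2.npz",im=im,d=d,T=T,k=[i["fx"],i["fy"],i["cx"],i["cy"]])
    if n=="scene": cv2.imwrite("pics/s3.png",cv2.resize(im[150:300,90:240,::-1],(600,600),interpolation=2))
im,d,i,T=grab("wrist"); T0=pose(); L=(cloud(d,i,T)-T0[:3,3])@T0[:3,:3]*1000
m=(abs(L[...,1])<12)&(L[...,2]>-110)&(L[...,2]<-15)&(L[...,0]<0)&(L[...,0]>-50); Q=L[m]; print("handle slope",np.round(np.polyfit(Q[:,2],Q[:,0],1),4),Q[:,2].min())
print(ctrl.get_obs()["wrist_force"],pose()[:3,3])
E
```

```text
scene before tenon end py [63.3 65.  65.4 66.5] panel py [-7.1  1.   9.5]
scene after tenon end py [65.7 67.4 68.6 68.8] panel py [-7.1  1.1  9.5]
  wedge top z [161.4 164.9 165.9 166.5] n 117 py [10.4 32. ]
top before tenon end py [62.3 63.1 63.7 64.2] panel py [-9.1 -0.2  7.8]
top after tenon end py [64.2 66.  66.3 66.6] panel py [-9.3  0.2  8. ]
handle slope [-2.10000e-03 -3.23301e+01] -95.6837631787397
[ 0.07324207 -0.67216391 -4.21560647] [ 0.50441508 -0.11844411  0.24437642]
```

View pics/s3.png

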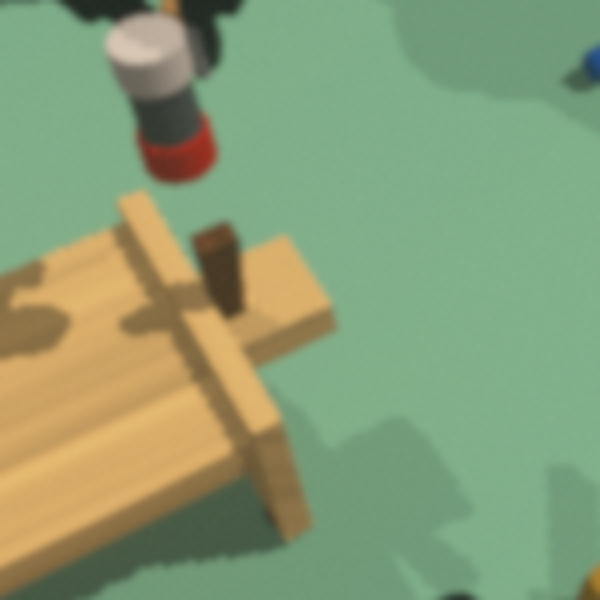

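The wedge is down, standing against the panel with its top at (215,235) in the crop, z ≈ 165. The tenon end moved out about 2.4 mm, matching 19 mm of travel at 1 in 8. The mallet is still level in the grip, so it goes back to its original spot.

Call:
{"method": "step_arm", "body": {"motion": [[0, 20, -8, 0, 0, 0, 255], [0, 55, -22, 0, 0, 0, 255], [0, 95, -38, 0, 0, 0, 255], [0, 135, -54, 0, 0, 0, 255], [0, 175, -70, 0, 0, 0, 255], [20, 210, -84, 0, 0, 0, 255], [60, 232, -93, 0, 0, 0, 255], [100, 240, -96, 0, 0, 0, 255], [140, 240, -96, 0, 0, 0, 255], [140, 240, -96, 0, 0, 0, 255]]}}

```text
time_s: 22.15
eef_pos: [0.4713, 0.139, 0.1026]
eef_rot: [0.7, 0.093, 0.702, -0.091]
wrist_force: [-0.5, -1.3, -2.6]
opening: 0.201
```

```bash
python3 -c "
from h import *
T=pose();print(np.round(T,4)); plan([473.3,137.7,23],75,T)"
```

```text
[[-0.0018  0.258   0.9661  0.4713]
 [ 0.0022  0.9661 -0.258   0.139 ]
 [-1.      0.0017 -0.0023  0.1026]
 [ 0.      0.      0.      1.    ]]
shift [79.5 -0.8  2.5] rot [ 0.  -0.1 -0.1]
```

Call:
{"method": "step_arm", "body": {"motion": [[25, 0, 2, 0, 0, 0, 255], [50, 0, 2, 0, 0, 0, 255], [65, 0, 2, 0, 0, 0, 255], [71, 0, 2, 0, 0, 0, 255], [75, 0, 2, 0, 0, 0, 255], [77, 0, 2, 0, 0, 0, 255], [78, 0, 2, 0, 0, 0, 255], [78, 0, 2, 0, 0, 0, 255]]}}

```text
time_s: 23.15
eef_pos: [0.4783, 0.1379, 0.0286]
eef_rot: [0.704, 0.093, 0.698, -0.091]
wrist_force: [-1.0, -0.4, -3.2]
opening: 0.198
```

Call:
{"method": "step_arm", "body": {"motion": [[1, 0, 0, 0, 0, 0, 255], [2, 0, 0, 0, 0, 0, 255], [3, 0, 0, 0, 0, 0, 255], [3, 0, 0, 0, 0, 0, 255]]}}

```text
time_s: 23.65
eef_pos: [0.478, 0.1379, 0.0252]
eef_rot: [0.704, 0.093, 0.699, -0.091]
wrist_force: [-0.3, -1.0, -3.1]
opening: 0.2
```

Call:
{"method": "step_arm", "body": {"motion": [[0.7, 0, 0, 0, 0, 0, 255], [1.4, 0, 0, 0, 0, 0, 255], [2, 0, 0, 0, 0, 0, 255], [2, 0, 0, 0, 0, 0, 255]]}}

```text
time_s: 24.15
eef_pos: [0.4781, 0.1379, 0.0233]
eef_rot: [0.704, 0.093, 0.699, -0.091]
wrist_force: [0.4, 0.1, -3.3]
opening: 0.2
```

Call:
{"method": "step_arm", "body": {"motion": [[0.5, 0, 0, 0, 0, 0, 255], [1, 0, 0, 0, 0, 0, 255], [1.5, 0, 0, 0, 0, 0, 255], [1.5, 0, 0, 0, 0, 0, 255]]}}

```text
time_s: 24.65
eef_pos: [0.4782, 0.138, 0.0227]
eef_rot: [0.704, 0.093, 0.699, -0.091]
wrist_force: [-5.3, 0.0, 8.1]
opening: 0.199
```

Call:
{"method": "step_arm", "body": {"motion": [[-0.7, 0, 0, 0, 0, 0, 255], [-0.7, 0, 0, 0, 0, 0, 150], [-0.7, 0, 0, 0, 0, 0, 80], [-0.7, 0, 0, 0, 0, 0, 0], [-0.7, 0, 0, 0, 0, 0, 0], [-0.7, 0, 0, 0, 0, 0, 0], [-40, 0, 0, 0, 0, 0, 0], [-100, 0, 0, 0, 0, 0, 0], [-160, 0, 0, 0, 0, 0, 0], [-200, 0, 0, 0, 0, 0, 0]]}}

```text
time_s: 25.9
eef_pos: [0.4775, 0.1375, 0.2251]
eef_rot: [0.705, 0.094, 0.697, -0.091]
wrist_force: [0.1, 0.4, -0.3]
opening: 1.0
```

Call:
{"method": "step_arm", "body": {"motion": [[0, -80, -80, 0, 0, 0, 0], [0, -80, -80, 0, 0, 0, 0], [0, -80, -80, 0, 0, 0, 0], [0, -80, -80, 0, 0, 0, 0]]}}

```text
time_s: 26.4
eef_pos: [0.3793, 0.0808, 0.2215]
eef_rot: [0.704, 0.094, 0.698, -0.091]
wrist_force: [0.7, 0.8, 0.1]
opening: 0.998
```

```bash
python3 - <<'E'
from m import *
im,d,i,T=grab("scene"); cv2.imwrite("pics/s4.png",cv2.resize(im[:,:,::-1],(800,600)))
P=cloud(d,i,T); z=P[...,2]*1000
m=(np.hypot(P[...,0]-.525,P[...,1]-.124)<.05)&(z>74)&(z<95); rect(P[m],"head top")
o=ctrl.get_obs(); print(o["time_s"],o["eef_pos"],o["wrist_force"])
E
```

```text
head top 158 c [523.7 126.6] size [36.6 35.9] ang 17.4 z [76.3 82.2 84.8]
26.45 [0.37952493 0.08092544 0.22141167] [ 0.53938003  0.91804385 -0.33118908]
```

View pics/s4.png

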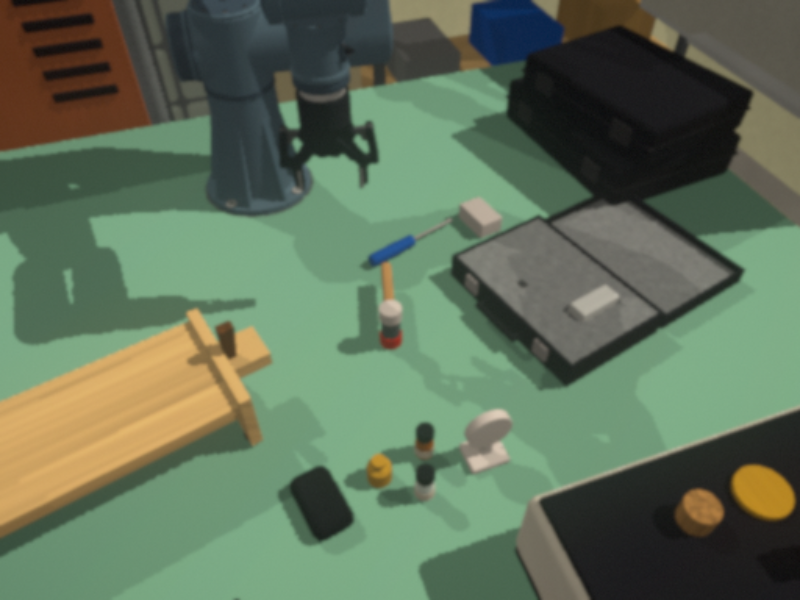

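The final scene shows the wedge home at (227,340), the mallet standing on the bench at (390,322), and everything else unmoved. The arm is clear of everything.

```bash
python3 -c "
from h import *
print(ctrl.hand_in())"
```

```text
the job is handed in; nothing more can be done
None
```

I took the wedge from the case, stood it thin end down in the slot with its flat back on the panel, and let go. It stood by itself about 40 mm in. I then drove it home with slow mallet taps of about 28 mm/s, stood the mallet back on the bench within about 5 mm of its first spot, and handed in at 26.5 s.

- **Wedge home:** it went down under about 6 N until the force rose steeply, some 59 mm below the tenon's top. The last two taps read 15 N at the wrist (about 18–19 N at the wedge, allowing for the mallet's weight), and the confirming tap moved it no further. That is a little over the suggested 12–15 N but far below 50 N.
- **Shelf drawn up:** both fixed cameras show the tenon end moved out about 2.4–2.6 mm, which matches 19 mm of wedge travel at 1 in 8. I did not measure the shoulder gap directly.
- **Bystanders:** the final picture shows the mallet upright on its face and the other items unmoved by eye, with the arm clear of everything.
- **Small disagreements:** the cameras differed by 2–3 mm. The wedge leaned about 1.3° in the grip; I corrected this before inserting it.

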